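# Lock the lazy Susan with its ratchet clamp

## Task

Turn the lazy Susan anticlockwise until its steel lug is fully home against the stop in the rim clamp, keeping everything on it standing in its place. Then screw the clamp's ratchet knob clockwise until it slips and clicks once, no more than that one click, and leave it tight without turning it back. Do not disturb the other things on the bench.

Things in the scene. Friction and masses are not known exactly. Their poses are not given: they have to be found in the camera images.
- susan: Lazy Susan fixed to the bench: wooden disc 340 mm across, top 31 mm high, on a vertical axis (friction 0.12 N m; stays where left). Origin: on the axis, at bench height; x axis points to the rim clamp, a dark steel C bracket 36 mm wide, 178 to 262 mm from the axis, 76 mm high. At the start the disc has 0.5 to 1.0 rad to turn anticlockwise (from above) until the lug meets the stop.
- post (a point): The upright steel post for turning the disc: round, 16 mm across, standing 53 mm above the disc near its rim (145 mm from the turning axis). The point is on its axis, 68 mm above the bench, 15 mm under its top (83 mm). With the lug home the post is 100 degrees clockwise from the clamp.
- lug (a point): Steel lug, a flat tab 30 mm wide sticking out 47 mm past the rim of the disc; the point is on its top face, 200 mm from the turning axis. When the lug is home against the stop, this point is straight under the clamp's pad.
- pad (a point): Round rubber clamp pad, 22 mm across, under the bracket's upper arm; the point is the centre of its lower face, on the screw's axis 200 mm from the turning axis. It goes down with the screw 0.4 mm per radian; with the screw tight it is at 29 mm height, level with the lug's top.
- knob_grip (a point): The point to grip on the ratchet knob: on the knob's vertical axis, 118 mm above the bench, 12 mm under the knob's top. x is along the finger bar.
- knob: Black ratchet knob on the clamp: skirt 46 mm across, 7 mm high, with an upright finger bar on it 48 mm long (along x), 14 mm wide, 38 mm high. Origin: on the axis under the skirt, 85 mm above the bench. Clockwise (from above) tightens: first knob, collar and screw turn together against about 0.1 N m, for 0.6 to 2.4 rad; then the screw is tight and the knob slips on the collar in 30 degree clicks.
- collar: Steel collar of the screw, 42 mm across, under the knob, with a pointer along its x axis to 38 mm from the axis. Origin: on the axis, 78 mm above the bench. Turns with the screw; at the start the knob's x is in line with the pointer, each click leaves them 30 degrees further apart. In a click the torque rises to about 0.4 N m, falls sharply and reverses. Anticlockwise turning loosens the screw.
- mug: White ceramic mug, 70 mm across, 88 mm high, standing on the turntable; origin at the centre of its underside. To stay standing.
- pot: Small aluminium pot, 90 mm across, 60 mm high, standing on the turntable; origin at the centre of its underside. To stay standing.
- jar: Squat clip-lid jar, shut, 76 mm across, 72 mm high, standing on the turntable; origin at the centre of its underside. To stay standing.
- funnel: Pink plastic funnel standing mouth down on the turntable, 82 mm across, 80 mm high; origin at the centre of its underside. To stay standing.
- spoon: Wooden spoon, 240 mm long, lying on the bench at the right. Leave alone.
- flowerpot: Empty terracotta flowerpot, 110 mm across, 95 mm high, on the bench at the right. Leave alone.
- saucer: Terracotta saucer, 140 mm across, on the bench at the left. Leave alone.
- brush: Hand brush, 220 mm long, lying on the bench at the left. Leave alone.
There are look-alikes about, which are no part of the job. Leave any green look-alike of the pot alone.

How it is judged:
By the outcome, as a careful person would: the job done as asked, in the order asked, and still so for the second after the job is handed in, with the robot touching nothing.
It also fails if it takes over 67 s, if anything falls off the work surface, if the arm or the gripper's body presses on something with over 40 N, if the wrist force passes 120 N, or if a joint passes its speed limit or range.

## Robot

A 7-joint arm with a two-finger parallel gripper is mounted at the origin on the work surface. World frame = base frame: x ahead of the robot, y to its left, z up, the work surface at z = 0. Lengths are in mm, angles in rad, forces in N, time in s.
With the tool pointing down it reaches from about 400 to 925 mm from the base axis. Payload 4.1 kg.
Tool frame: the origin (TCP) lies between the finger pads; the fingertips stand 11 mm ahead of it and the grasp point (between the pads) lies 8 mm behind it; z points along the fingers, y is the direction in which the jaws open and shut (so a half turn about z gives the same grasp; the last joint's range is limited). The gripper opens to 85 mm and grips with 20 to 120 N. Pads are 22 mm wide; open, the fingers measure 114 mm over their backs; the gripper's body (76 mm by 85 mm) begins 54 mm behind the grasp point. The pads swing forward as they close: fully open they stand 13 mm farther back than shut.
Start: joints at [1.212, 0.398, 0.045, 1.537, -0.019, 1.207, -0.051], TCP at [167.012, -628.211, 242.347] pointing down, gripper open.
Joint ranges: [-2.82, 2.82], [-0.49, 2.23], [-1.37, 1.46], [0, 2.46], [-1.36, 4.5], [0.23, 2], [-2.94, 2.94]. Speed limits (rad/s): [2.57, 2.57, 3.14, 3.14, 3.14, 3.14, 3.14].

## Interface

Orientations are given as [roll, pitch, yaw] about the fixed x, y, z axes, in that order (R = Rz(yaw) Ry(pitch) Rx(roll)).
In Python, from station import move_to, move_l, goto_joints, gripper_to, sleep, solve_ik, read_state, snapshot, get_calibration, MotionError, sign_off gives the robot as it stands. Calls block until the motion is done:
- move_to(position, orientation): joint-space move of the TCP to a pose.
- move_l(position, orientation=None, v=150, stop_force=None): straight line of the TCP; orientation=None keeps the orientation; v is the mean speed in mm/s. With stop_force (N) it stops when the force on the tool has changed by that much, and returns True; else False.
- goto_joints(angles): joint-space move.
- gripper_to(opening): finger opening in mm; the grip force is fixed at half the most; returns when the fingers have stopped.
- sleep(seconds).
- solve_ik(position, orientation): joint angles nearest the present ones, or None.
- read_state(): the state.
- snapshot(name): name is "side" or "top" or "wrist"; returns the picture (480x640x3 uint8, blue, green, red); there is no depth.
- get_calibration(name): a dict with "vertical_fov" (degrees; the focal length in pixels is half the picture's height over the tangent of half this angle, whatever the lens; pixels are square), "cx", "cy" (the principal point, pixels), "R" (3x3) and "t" (3): a world point X has camera coordinates R X + t. Camera axes: x right, y down, z forward; pixel columns grow to the right and rows downward; lengths in mm; the calibration is good to about 2 mm. A picture is of the moment at which its call begins: read the wrist's pose just before it. get_calibration takes no time and is no camera call; for the wrist camera it gives the pose at the moment of the call.
A pose or a line that the arm cannot do raises MotionError and nothing moves.
- sign_off(): hands the job in, once; it reports no verdict.
The state is a dict: "t": time; "joints": joint angles; "joint_vel": joint speeds; "joint_efforts": joint torques, N m; "tcp_pos": TCP position; "tool_rot": TCP orientation; "ft_force": force on the tool from outside, world axes, zero at the start; "wrist_torque": the same for the moment, N m; "grip_width": finger opening in mm.
Only numpy, scipy, OpenCV 4.12 (cv2) and the standard library are available. Lean on these libraries where they do the work, as an engineer would, in place of code of your own. Each camera call takes 0.05 s, during which the arm holds its last target.

## Working session

There is one attempt and no reset: what is moved stays moved. The work goes in short steps, each a Python script; the robot and the scene stay as the last script left them, time stands still between calls to the robot, and variables do not carry over. Pictures are saved under pics/ and viewed, and the job is handed in when it is done.

```bash
ls; mkdir -p pics
python3 - <<'E'
from station import *
import cv2
print(read_state())
for n in ["side","top","wrist"]:
    print(n,get_calibration(n))
    cv2.imwrite(f"pics/{n}0.png",snapshot(n))
E
```

```text
pics
{'t': 0.0, 'joints': array([ 1.21201809,  0.39922488,  0.04506264,  1.53785953, -0.01870543,
        1.20683357, -0.05068467]), 'joint_vel': array([-8.81979233e-04,  2.58491299e-05,  2.44434814e-04,  2.46638244e-05,
        1.59034405e-04, -7.89912533e-04, -1.79970012e-03]), 'joint_efforts': array([-4.73812124e-04, -4.75129545e+01,  1.36432093e+00, -2.54224491e+01,
        1.15010809e-02,  9.52891860e-03, -1.08628234e-05]), 'tcp_pos': array([ 166.82230148, -627.62564034,  241.25184061]), 'tool_rot': array([-3.13969435e+00,  1.40090459e-04,  2.59877683e-01]), 'ft_force': array([-0.20724125, -0.32885747,  0.27289159]), 'wrist_torque': array([-0.0213974 ,  0.04036904,  0.02816045]), 'grip_width': 85.06333531922215}
side {'vertical_fov': 51.212846777227, 'cx': 316.5653425802877, 'cy': 241.45666785558925, 'R': array([[-0.96063366, -0.27780464,  0.00274716],
       [-0.21785237,  0.74711186, -0.62798424],
       [ 0.1724045 , -0.60386128, -0.77822121]]), 't': array([ 469.15384715,  138.54560235, 1147.6794678 ])}
top {'vertical_fov': 52.384284292176645, 'cx': 320.0899529105335, 'cy': 242.59735669762176, 'R': array([[ 0.00986312, -0.9998608 , -0.01345768],
       [-0.98468609, -0.00736903, -0.17418096],
       [ 0.17405754,  0.01496956, -0.9846217 ]]), 't': array([  23.35099627,  461.97118787, 1068.64501148])}
wrist {'vertical_fov': 68.96352263385636, 'cx': 322.1525844330431, 'cy': 241.92308498583853, 'R': array([[ 0.25680018, -0.96646362, -0.001317  ],
       [-0.91630342, -0.24390491,  0.31764515],
       [-0.30731371, -0.08036456, -0.94820874]]), 't': array([-649.47062096,  -40.24108923,  380.03225781])}
```

View pics/top0.png

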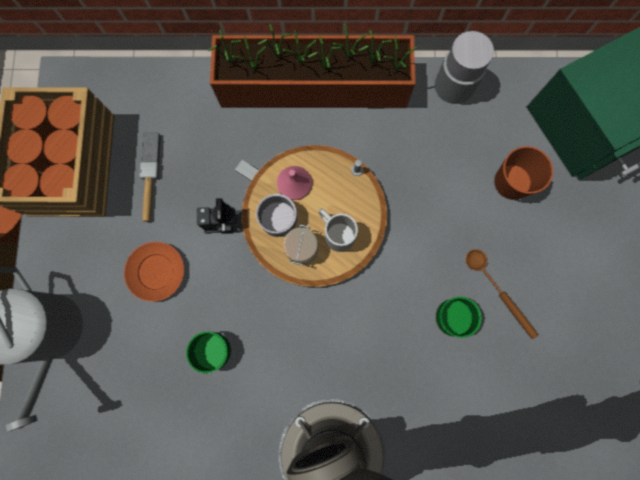

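View pics/side0.png

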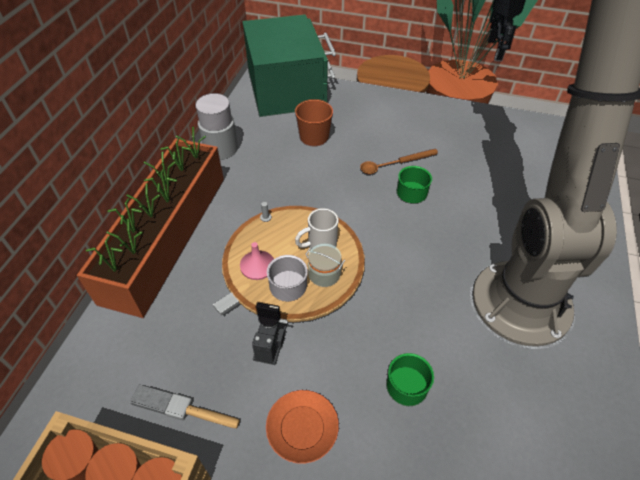

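View pics/wrist0.png

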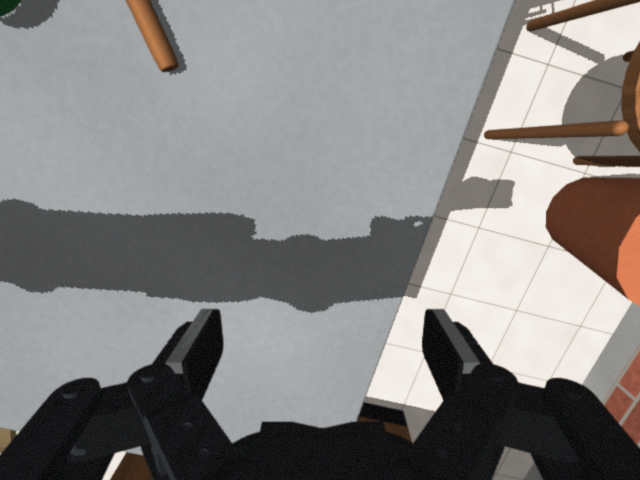

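```bash
cat > h.py <<'E'
import numpy as np, cv2
from station import *
def K(c): 
    f=240/np.tan(np.radians(c["vertical_fov"]/2)); return f
def p2w(c,uv,z):
    f=K(c); d=c["R"].T@np.array([(uv[0]-c["cx"])/f,(uv[1]-c["cy"])/f,1]); o=-c["R"].T@c["t"]
    return o+d*(z-o[2])/d[2]
def w2p(c,X):
    p=c["R"]@np.array(X)+c["t"]; f=K(c); return p[:2]/p[2]*f+[c["cx"],c["cy"]]
def crop(im,u0,v0,w,h,s,name):
    cv2.imwrite(name,cv2.resize(im[v0:v0+h,u0:u0+w],None,fx=s,fy=s,interpolation=cv2.INTER_CUBIC))
E
python3 - <<'E'
from h import *
im=cv2.imread("pics/top0.png"); crop(im,185,135,210,157,3.8,"pics/top0c.png")
im=cv2.imread("pics/side0.png"); crop(im,205,190,170,180,3.3,"pics/side0c.png")
c=get_calibration("top")
for n,uv,z in [("c",(315,216),31),("post",(357,163),83),("knob",(205,215),125)]: print(n,p2w(c,uv,z))
E
```

```text
c [525.94517753  39.91783359  31.        ]
post [636.6132216  -54.47473652  83.        ]
knob [504.60696896 271.40184262 125.        ]
```

View pics/top0c.png

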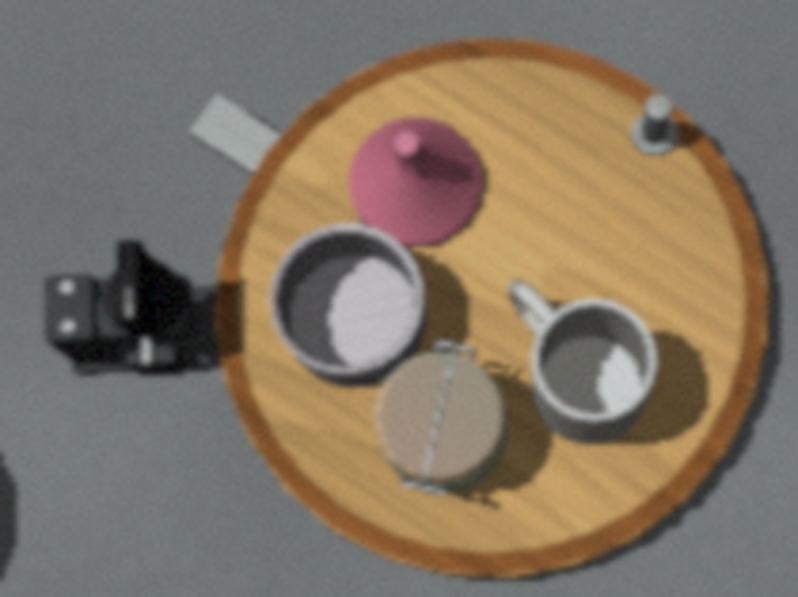

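View pics/side0c.png

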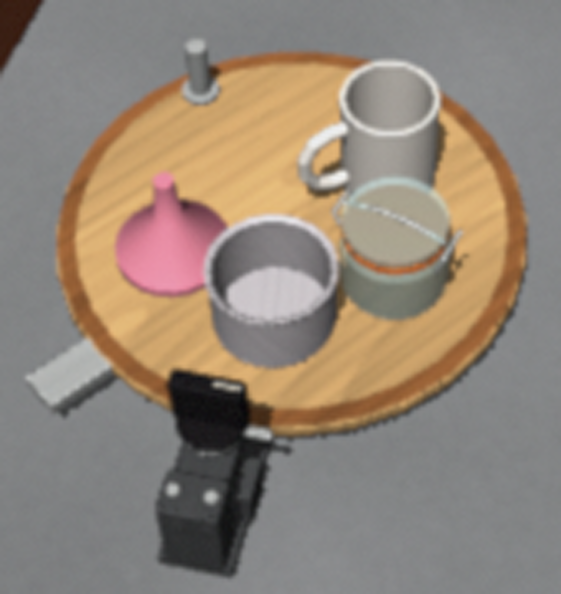

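Run:
```python
from h import *
from scipy.optimize import least_squares
c=get_calibration("top")
q=lambda a:(np.array(a)+0.5)/3.8+[185,135]-0.5
im=cv2.imread("pics/top0.png"); hsv=cv2.cvtColor(im,cv2.COLOR_BGR2HSV)
m=((hsv[...,1]>90)&(hsv[...,0]<25)).astype(np.uint8)
n,l,s,_=cv2.connectedComponentsWithStats(m); k=l[250,330] if l[250,330] else l[270,320]
print(s[k])
cn=max(cv2.findContours((l==k).astype(np.uint8),0,1)[0],key=cv2.contourArea)
P=np.array([p2w(c,p,31)[:2] for p in cn[:,0]]) if 1 else 0
r=least_squares(lambda x:np.hypot(P[:,0]-x[0],P[:,1]-x[1])-x[2],[525,40,170],loss='soft_l1')
print(r.x, np.abs(r.fun).mean())
r2=least_squares(lambda x:np.hypot(P[:,0]-x[0],P[:,1]-x[1])-170,r.x[:2],loss='soft_l1');print(r2.x)
# using far (top) half only
C=r.x[:2]
post=p2w(c,q((658,103)),83); lug=p2w(c,q((204,111)),29)
for n,p in(("post",post),("lug",lug)): 
    d=p[:2]-C; print(n,p,np.hypot(*d),np.degrees(np.arctan2(d[1],d[0])))
kb=p2w(c,q((130,282)),130); d=kb[:2]-C; print("knob",kb,np.hypot(*d),np.degrees(np.arctan2(d[1],d[0])))
for n,uv in (("side post",(205+196/3.3,190+45/3.3)),):
    print(n,p2w(get_calibration("side"),uv,83))
sc=get_calibration("side")
for uv in ((172,375),(247,385)): print("bar",p2w(sc,(205+uv[0]/3.3,190+uv[1]/3.3),130))
br=[p2w(c,q(a),76) for a in ((45,275),(92,275))]; print(br)
```

```text
[  241   145   147   142 11474]
[530.84559244  42.60057534 167.35600535] 2.377042839908271
[530.19585392  43.34432131]
post [639.59333965 -56.25848067  83.        ] 146.9666134756171 -42.272958497656944
lug [652.00009125 223.32202681  29.        ] 217.5744828798399 56.16235419933649
knob [517.01898343 241.35338651 130.        ] 199.23316758014846 93.97947612117777
side post [637.0661777  -53.78453356  83.        ]
bar [540.06903344 246.02010065 130.        ]
bar [494.64654043 240.06425398 130.        ]
[array([534.29861378, 304.14549938,  76.        ]), array([534.47785205, 276.39007578,  76.        ])]
```

Run:
```python
from h import *
c=get_calibration("wrist"); s=read_state()
o=-c["R"].T@c["t"]; print("cam",o,"tcp",s["tcp_pos"])
y=np.radians(-42+66-42+0) 
for yaw in (-42.,-24.,-6.,138):
    print(yaw,solve_ik([637,-55,170],[np.pi,0,np.radians(yaw)]),solve_ik([673,28,70],[np.pi,0,np.radians(yaw)]))
for yaw in (7,187,60,-60,-120): print(yaw,solve_ik([517,242,150],[np.pi,0,np.radians(yaw)]))
```

```text
cam [ 246.71311651 -607.01634206  372.41903623] tcp [ 166.89831576 -627.74631909  241.51629713]
-42.0 [ 0.23961303  0.45049539 -0.29669813  1.63667082  0.14514636  1.07612384
 -2.40207717] [ 0.08849405  0.61030593 -0.27417042  1.62346735  0.19411975  0.93466281
 -2.55813267]
-24.0 [ 0.2789324   0.45584266 -0.35038404  1.63549621  0.17211269  1.08075816
 -2.10945216] [ 0.16350941  0.62338343 -0.38225412  1.62112176  0.27104609  0.9498463
 -2.3019615 ]
-6.0 [ 0.30719622  0.460345   -0.38923667  1.63465765  0.19187109  1.08449082
 -1.81100996] [ 0.2101472   0.63429306 -0.45050018  1.61968165  0.32006692  0.96160184
 -2.02431145]
138 [ 0.52453743  0.51804142 -0.70036045  1.62844978  0.36091105  1.12846108
  0.570033  ] [ 0.3845871   0.69925335 -0.71818168  1.61447986  0.51784136  1.02672117
  0.34611582]
7 [ 0.25746728  0.52180651 -1.01604655  1.81102159  0.49784408  1.09137367
 -2.38701267]
187 [ 0.24228113  0.51135248 -0.99178206  1.8113434   0.48186733  1.08396707
  0.76778076]
60 [ 0.18113877  0.47540908 -0.89836529  1.81268276  0.42321577  1.05897079
 -1.40004915]
-60 [-1.28401495  0.57821558  1.06232772  1.84975415 -0.57802395  1.06285497
 -2.61119368]
-120 [ 0.33768032  0.59189716 -1.15494566  1.80939946  0.59560905  1.14269693
  1.59964026]
```

Run:
```python
from h import *
move_to([637,-55,180],[np.pi,0,np.radians(138)])
gripper_to(45)
c=get_calibration("wrist"); im=snapshot("wrist"); cv2.imwrite("pics/w1.png",im)
s=read_state(); print(s["t"],s["tcp_pos"],s["joints"]); np.savez("w1.npz",**{k:c[k] for k in("R","t")})
print(w2p(c,[638,-55,83]),w2p(c,[638,-55,31]))
```

```text
3.3083 [637.01765407 -54.97016307 180.01970988] [ 0.52564886  0.50799018 -0.70167904  1.61853514  0.35193634  1.14524409
  0.57695648]
[322.4705738  249.16924968] [322.48070631 228.19650692]
```

View pics/w1.png

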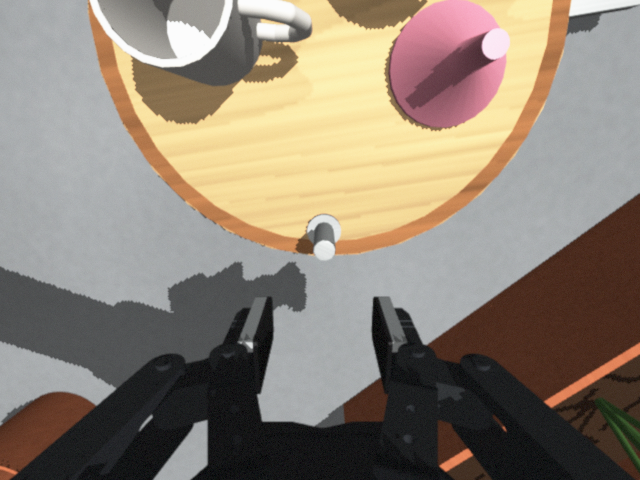

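Run:
```python
from h import *
c=get_calibration("top"); print("planter edge",p2w(c,(315,107),0),p2w(c,(315,82),60))
C=np.array([530.2,42.8])
move_l([637.5,-56,70],v=120,stop_force=12)
gripper_to(24)
s=read_state(); print(s["t"],s["tcp_pos"],s["ft_force"],s["grip_width"])
def P(th): t=np.radians(th); return [*(C+145*np.array([np.cos(t),np.sin(t)])),70],[np.pi,0,np.radians(th+180)]
for th,v in ((-38,12),(-28,40),(-18,40),(-11,30),(-6,10),(-1,10),(4,10)):
    p,o=P(th); r=move_l(p,o,v=v,stop_force=6)
    s=read_state(); print(th,r,s["t"],s["tcp_pos"].round(1),s["ft_force"].round(2))
    if r: break
cv2.imwrite("pics/top2.png",snapshot("top"));cv2.imwrite("pics/side2.png",snapshot("side"))
```

```text
planter edge [8.10434109e+02 4.39771598e+01 2.27373675e-13] [845.07275525  42.95763972  60.        ]
4.7083 [637.73039383 -56.07912597  70.43038872] [-0.13166217 -0.27574143  0.19020163] 24.035408682878348
-38 False 5.8417 [644.4 -46.3  70. ] [-0.09 -0.45 -0.28]
-28 False 6.625 [658.1 -25.1  69.9] [0.14 0.08 0.69]
-18 False 7.4083 [668.  -2.  70.] [-0.7   0.27 -0.1 ]
-11 False 8.15 [672.5  15.6  70. ] [ 0.19 -0.33 -0.16]
-6 False 9.5667 [674.4  27.8  70.1] [ 0.09 -0.67  0.05]
-1 True 10.4167 [674.4  33.5  69.3] [-0.73  0.65  0.44]
```

Run:
```python
from h import *
im=cv2.imread("pics/top2.png"); crop(im,185,135,210,157,3.8,"pics/top2c.png")
im=cv2.imread("pics/side2.png"); crop(im,205,190,170,180,3.3,"pics/side2c.png")
print(read_state()["ft_force"])
```

```text
[ 0.44463977  0.08043781 -0.08709341]
```

View pics/top2c.png

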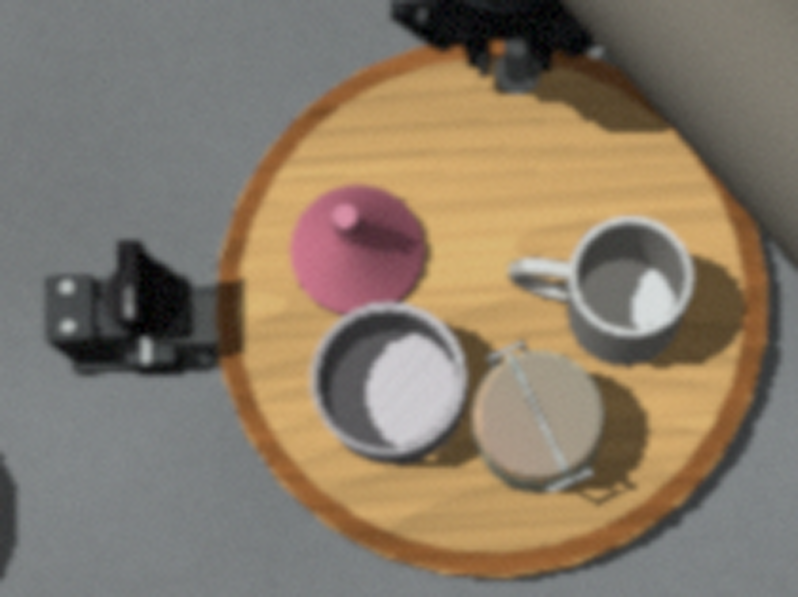

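View pics/side2c.png

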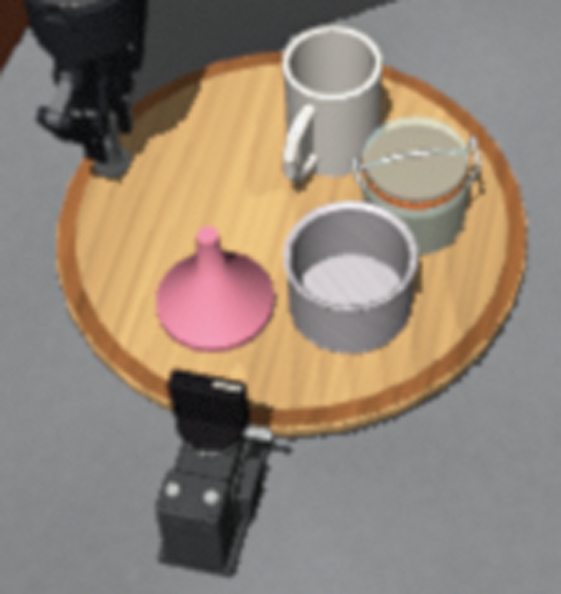

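Run:
```python
from h import *
C=np.array([530.2,42.8])
def P(th): t=np.radians(th); return [*(C+145*np.array([np.cos(t),np.sin(t)])),70],[np.pi,0,np.radians(th+180)]
p,o=P(1); r=move_l(p,o,v=10,stop_force=12); s=read_state(); print(r,s["t"],s["tcp_pos"],s["ft_force"])
sleep(.2); s=read_state(); print(s["tcp_pos"],s["ft_force"],s["grip_width"])
```

```text
True 11.3833 [673.48037197  33.34178345  68.21758728] [ 1.19159411  0.67234204 -0.06345433]
[672.95760687  33.1298605   67.62726226] [0.09094095 0.22122779 1.10644116] 24.498396826331483
```

Run:
```python
from h import *
gripper_to(45)
p=read_state()["tcp_pos"]; move_l([p[0],p[1],200],v=200)
move_to([517,242,200],[np.pi,0,np.radians(187)])
gripper_to(50)
s=read_state(); print(s["t"],s["tcp_pos"],s["joints"])
c=get_calibration("wrist"); im=snapshot("wrist"); cv2.imwrite("pics/w3.png",im);np.savez("w3.npz",**{k:c[k] for k in("R","t")})
for X in ((517,242,130),(541,245,130),(493,239,130)): print(w2p(c,X))
cv2.imwrite("pics/top3.png",snapshot("top"))
```

```text
13.9667 [518.23365128 240.6246479  199.74126636] [ 0.26027432  0.44773814 -1.00075891  1.75950439  0.40844549  1.16090095
  0.82660318]
[325.02824206 261.1753186 ]
[325.13975232 296.46506215]
[324.90853909 223.29281942]
```

View pics/w3.png

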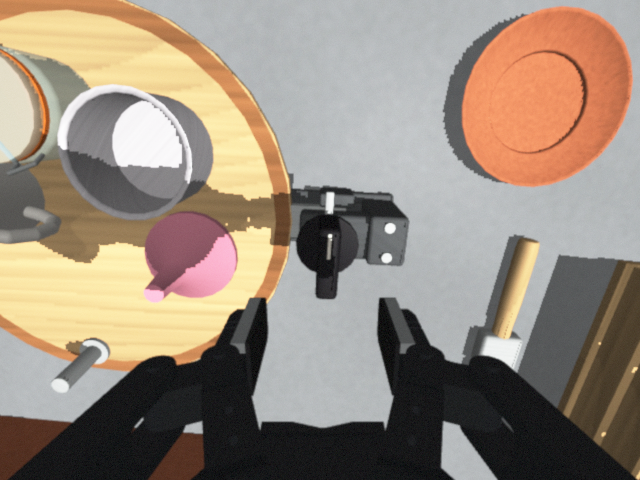

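View pics/top3.png

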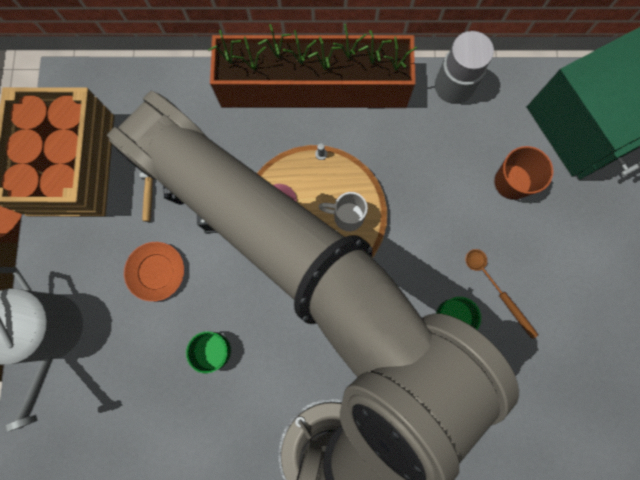

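Run:
```python
from h import *
im=cv2.imread("pics/w3.png"); im=np.clip((im/255.)**.5*255,0,255).astype(np.uint8); crop(im,270,170,150,140,5,"pics/w3c.png")
```

```text
(no output)
```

View pics/w3c.png

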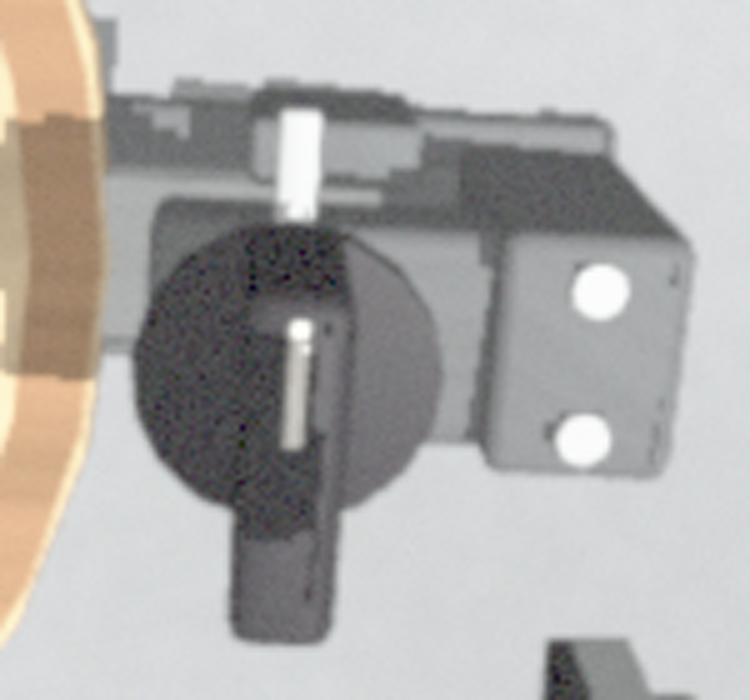

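Run:
```python
from h import *
c=get_calibration("wrist"); c.update(np.load("w3.npz"))
a=p2w(c,(330.4,230),130);b=p2w(c,(326.2,298),130); print(a,b,(a+b)/2,np.linalg.norm(a-b),np.degrees(np.arctan2(*(a-b)[1::-1])))
# skirt circle centre: crop left 135 right 440, top 222 bottom 520 -> z=92
print(p2w(c,(270+288/5,170+370/5),92))
p=p2w(c,(270+300/5,170+110/5),82);q=p2w(c,(270+297/5,170+220/5),82);print(p,q)
```

```text
[496.73604632 242.76619315 130.        ] [542.00238725 245.80535336 130.        ] [519.36921679 244.28577325 130.        ] 45.36825008651043 -176.1589536315071
[518.44393215 244.32539404  92.        ]
[482.57451993 241.74010946  82.        ] [498.66961666 243.33545428  82.        ]
```

Run:
```python
from h import *
gripper_to(40)
o=[np.pi,0,np.radians(183.8)]
move_to([518.7,244.2,150],o)
s=read_state(); print(s["tcp_pos"])
print(move_l([518.7,244.2,111],o,v=80,stop_force=10))
cv2.imwrite("pics/w4.png",snapshot("wrist"))
gripper_to(18); s=read_state(); print(s["t"],s["tcp_pos"],s["ft_force"],s["wrist_torque"],s["grip_width"],s["joints"])
cv2.imwrite("pics/w5.png",snapshot("wrist"))
```

```text
[517.72210169 243.71422705 149.17570098]
False
15.675 [518.85209146 244.22426062 111.23499063] [0.20311603 0.11698393 0.21733109] [ 0.02504717 -0.02147511 -0.01517094] 18.225895283510336 [ 0.18494569  0.54602776 -0.92020756  1.83894171  0.50925199  1.01223419
  0.69130517]
```

View pics/w5.png

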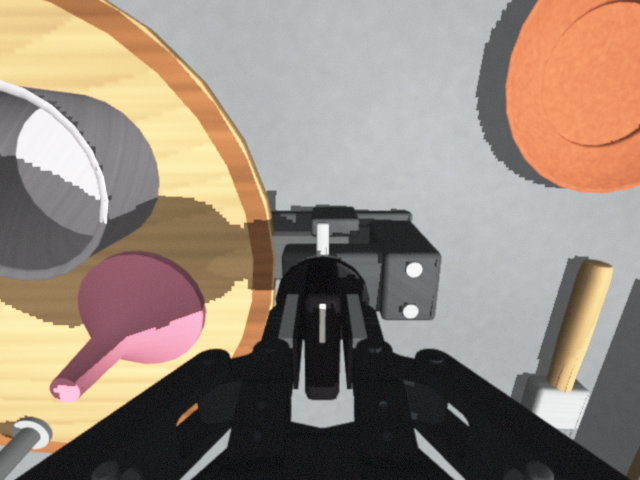

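Run:
```python
from h import *
gripper_to(0); s=read_state(); print(s["t"],s["tcp_pos"],s["ft_force"],s["wrist_torque"],s["grip_width"])
q=np.array(solve_ik([518.7,244.2,111],[np.pi,0,np.radians(183.8)])); q0=q.copy(); print(q)
np.save("q0.npy",q0)
for i in range(1,9):
    q[6]=q0[6]-np.radians(4*i); goto_joints(q); s=read_state()
    print(4*i,round(s["t"],2),np.degrees(s["joints"][6]-q0[6]).round(2),s["wrist_torque"].round(3),s["ft_force"].round(1))
    if abs(s["wrist_torque"][2])>.25: break
```

```text
15.9417 [518.80481696 244.17941533 111.25495626] [-0.66979381 -0.39431416  2.28045447] [-0.11558681  0.14542422 -0.01570796] 13.275079538165835
[ 0.18484817  0.54635284 -0.92010802  1.83912803  0.50923257  1.01220822
  0.69128005]
4 16.19 -3.9 [-0.197  0.145  0.044] [-0.7 -0.8  3.6]
8 16.44 -7.86 [-0.147  0.2   -0.011] [-0.  -0.9  3.3]
12 16.69 -11.84 [-0.187  0.191  0.071] [-0.5 -1.3  4.4]
16 16.94 -15.81 [-0.192  0.24  -0.004] [-1.3  0.3  5.8]
20 17.19 -19.81 [-0.119  0.1    0.002] [-1.2 -0.8  5.3]
24 17.44 -23.77 [-0.113  0.163  0.022] [-0.4 -0.4  4.7]
28 17.69 -27.74 [-0.114  0.15   0.038] [-1.5 -0.9  4.9]
32 17.94 -31.71 [-0.106  0.172 -0.009] [-0.1 -0.2  5.7]
```

```bash
cat > run.py <<'E'
import sys
from h import *
def run(a,b,step,thr):
    q0=np.load("q0.npy"); q=q0.copy(); d=a
    while d<b:
        d+=step; q[6]=q0[6]-np.radians(d); goto_joints(q); s=read_state()
        print(d,round(s["t"],2),np.degrees(s["joints"][6]-q0[6]).round(2),s["wrist_torque"][2].round(3),s["ft_force"].round(1))
        if abs(s["wrist_torque"][2])>thr: break
    im=snapshot("wrist"); crop(im,220,200,200,220,2.7,f"pics/k{round(d)}_{int(s['t']*10)}.png"); print(f"pics/k{round(d)}_{int(s['t']*10)}.png")
run(*map(float,sys.argv[1:]))
E
python3 run.py 32 56 3 .15; ls pics
```

```text
35.0 18.19 -34.7 0.089 [-0.3  0.6  5. ]
38.0 18.44 -37.7 0.117 [-0.8 -0.   5.7]
41.0 18.69 -40.69 0.033 [-0.9  0.8  4.3]
44.0 18.94 -43.7 0.025 [-0.6  1.1  5.3]
47.0 19.19 -46.72 0.048 [-0.4  0.3  4.8]
50.0 19.44 -49.76 0.109 [0.3 1.4 5.2]
53.0 19.69 -52.8 0.041 [0.3 1.7 5.1]
56.0 19.94 -55.84 0.079 [1.2 3.3 4.3]
pics/k56_199.png
k56_199.png
side0.png
side0c.png
side2.png
side2c.png
top0.png
top0c.png
top2.png
top2c.png
top3.png
w1.png
w3.png
w3c.png
w4.png
w5.png
wrist0.png
```

View pics/k56_199.png

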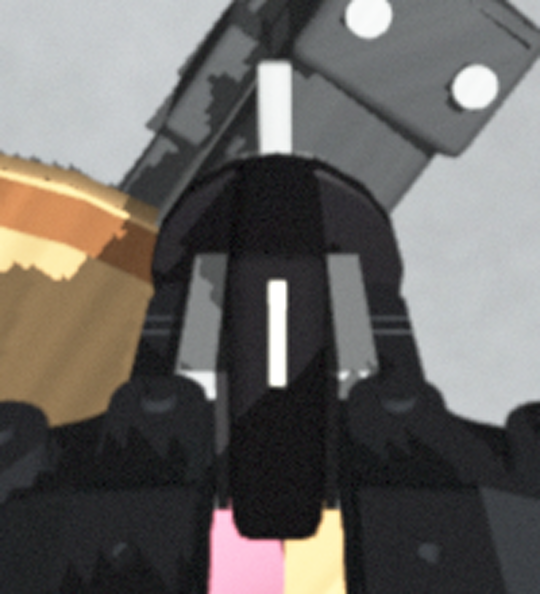

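```bash
python3 run.py 56 92 3 .17
```

```text
59.0 20.24 -58.87 0.065 [0.9 3.6 5.1]
62.0 20.49 -61.87 0.053 [2.8 3.2 4.6]
65.0 20.74 -64.87 0.026 [2.6 5.1 4.3]
68.0 20.99 -67.9 0.046 [2.1 5.1 4.6]
71.0 21.24 -70.9 0.053 [2.4 4.3 4.3]
74.0 21.49 -73.9 0.051 [3.5 4.8 5.1]
77.0 21.74 -76.9 0.058 [3.1 4.1 5. ]
80.0 21.99 -79.9 0.075 [2.8 4.2 3.7]
83.0 22.24 -82.9 0.094 [3.7 5.1 3.6]
86.0 22.49 -85.9 0.058 [3.6 2.9 4.6]
89.0 22.74 -88.9 0.073 [3.4 4.8 4.4]
92.0 22.99 -91.9 0.129 [3.1 4.1 3.7]
pics/k92_229.png
```

```bash
python3 run.py 92 122 3 .19
```

```text
95.0 23.29 -94.9 0.086 [3.1 4.7 4. ]
98.0 23.54 -97.9 0.014 [3.3 4.5 3.8]
101.0 23.79 -100.9 0.066 [4.3 4.1 3.9]
104.0 24.04 -103.9 -0.001 [3.6 4.  3.3]
107.0 24.29 -106.9 0.094 [3.8 4.2 2.7]
110.0 24.54 -109.9 0.072 [4.3 4.3 2.4]
113.0 24.79 -112.9 0.113 [3.5 4.5 3.7]
116.0 25.04 -115.9 0.03 [4.1 4.6 3.3]
119.0 25.29 -118.9 0.017 [4.4 4.6 2.8]
122.0 25.54 -121.9 0.1 [3.5 4.2 3.3]
pics/k122_255.png
```

View pics/k92_229.png

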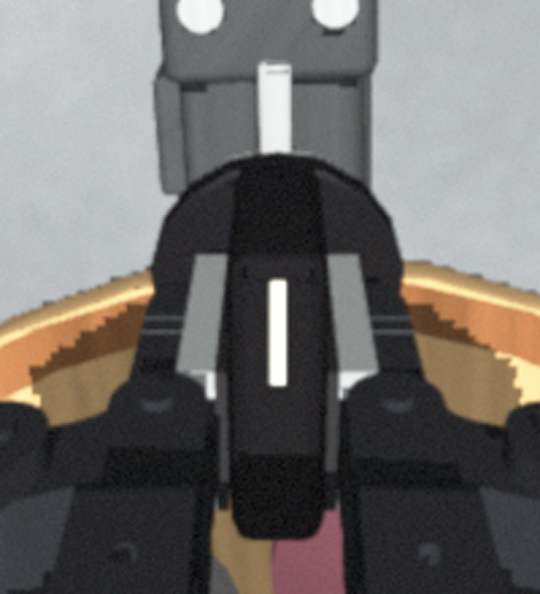

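```bash
python3 run.py 122 146 2 .19
```

```text
124.0 25.84 -123.9 0.046 [5.  3.6 3.9]
126.0 26.09 -125.89 0.038 [4.8 4.8 3.5]
128.0 26.34 -127.87 0.227 [3.6 4.8 3.6]
pics/k128_263.png
```

View pics/k122_255.png

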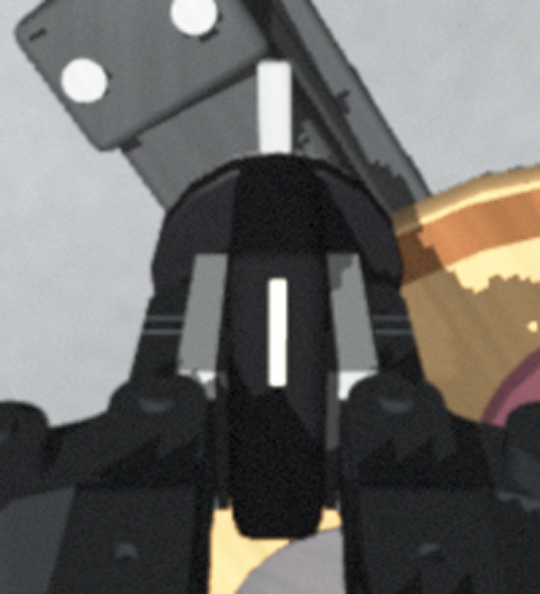

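```bash
python3 run.py 128 136 2 .9
```

```text
130.0 26.64 -129.86 0.307 [4.4 4.2 3.8]
132.0 26.89 -131.85 0.422 [5.  4.6 3.5]
134.0 27.14 -133.85 0.396 [4.1 4.6 2.2]
136.0 27.39 -135.86 0.293 [4.7 4.4 2.7]
pics/k136_273.png
```

```bash
ls -t pics|head -1; cp pics/k136_273.png pics/kk.png 2>/dev/null || cp pics/$(ls -t pics|head -1) pics/kk.png
```

```text
k136_273.png
```

View pics/kk.png

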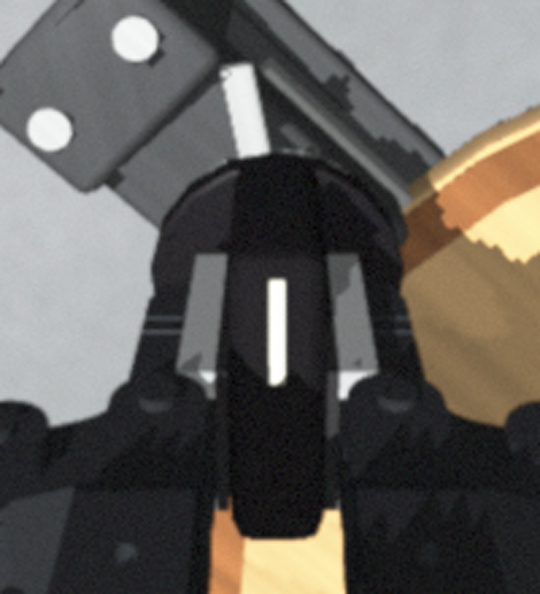

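```bash
python3 run.py 136 152 2 .9
```

```text
138.0 27.69 -137.88 0.135 [3.6 4.8 3.7]
140.0 27.94 -139.92 -0.108 [3.8 4.8 2.5]
142.0 28.19 -141.91 0.028 [5.4 4.4 3.8]
144.0 28.44 -143.9 0.028 [4.7 4.8 2.7]
146.0 28.69 -145.89 0.066 [4.3 3.9 2.6]
148.0 28.94 -147.9 0.079 [4.5 4.  3.8]
150.0 29.19 -149.9 0.096 [5.  4.2 2.7]
152.0 29.44 -151.9 0.105 [4.9 3.5 3.4]
pics/k152_294.png
```

View pics/k152_294.png

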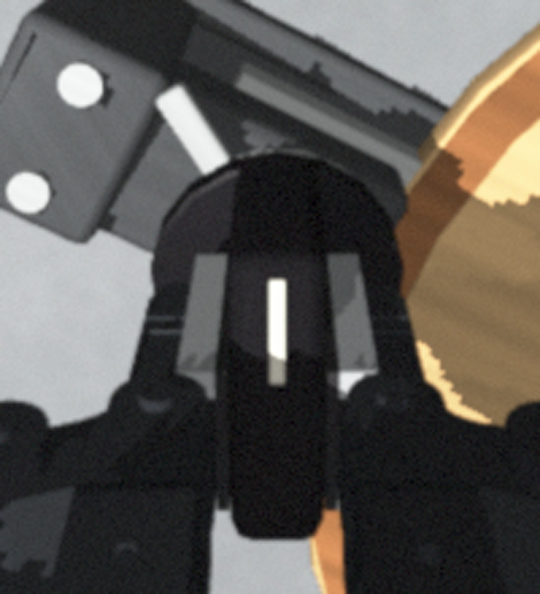

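Run:
```python
from h import *
c=get_calibration("wrist"); g=lambda a:p2w(c,(220+a[0]/2.7,200+a[1]/2.7),82)
A=np.array([518.7,244.2]); an=lambda d:np.degrees(np.arctan2(d[1],d[0]))%360
for n,uv in(("tip",(170,97)),("base",(216,170))): print(n,g(uv),an(g(uv)[:2]-A),np.hypot(*(g(uv)[:2]-A)))
print("dir",an(g((170,97))-g((216,170))), "tool yaw",np.degrees(read_state()["tool_rot"])%360)
k=lambda a:p2w(c,(220+a[0]/2.7,200+a[1]/2.7),130)
print("mark",k((277,283)),k((277,385)),an((k((277,283))-k((277,385)))))
```

```text
tip [537.34159995 276.75269457  82.        ] 60.20199342463741 37.51249355378603
base [529.65057794 262.65029475  82.        ] 59.31011576822064 21.455268203376473
dir 61.39328564081196 tool yaw [179.98994875 359.83789585  31.89076145]
mark [538.03302158 254.82178536 130.        ] [524.56624064 246.43879624 130.        ] 31.902012304674706
```

```bash
python3 run.py 152 153.5 1.5 .9
python3 - <<'E'
from h import *
t=[]
for i in range(8): sleep(.03); t.append(read_state()["wrist_torque"][2])
print(np.mean(t),np.std(t))
E
```

```text
153.5 29.74 -153.39 0.11 [4.6 3.4 3.1]
pics/k154_297.png
0.05901755555542254 0.030499897260567177
```

Run:
```python
from h import *
gripper_to(36); s=read_state(); print(s["t"],s["ft_force"].round(1),s["wrist_torque"][2])
p=s["tcp_pos"]; move_l([p[0],p[1],200],v=150)
c=get_calibration("wrist"); im=snapshot("wrist"); np.savez("w6.npz",**{k:c[k] for k in("R","t")})
im2=np.clip((im/255.)**.5*255,0,255).astype(np.uint8); crop(im2,250,160,150,140,5,"pics/w6c.png"); cv2.imwrite("pics/w6.png",im)
print(read_state()["t"])
```

```text
30.4083 [-0.4  0.5  1.6] -0.007760587834100238
31.2
```

View pics/w6c.png

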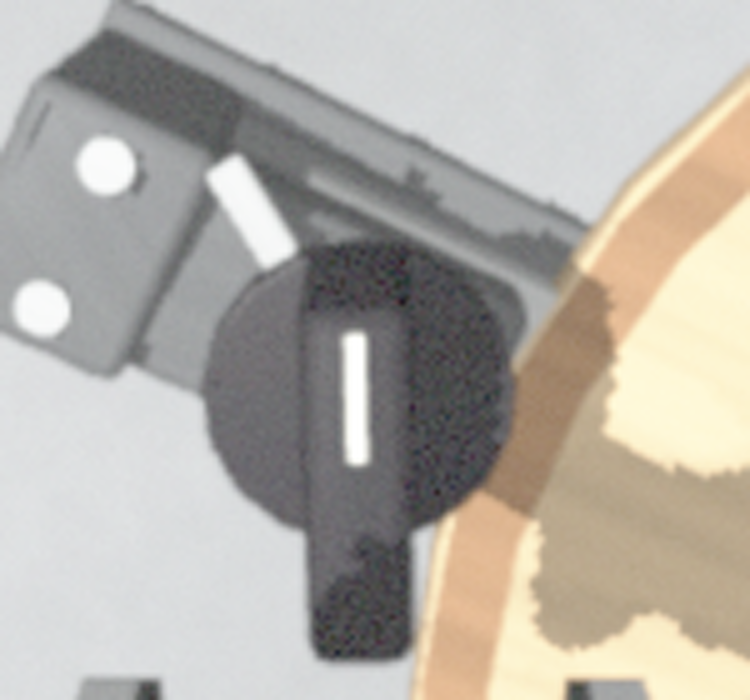

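View pics/w6.png

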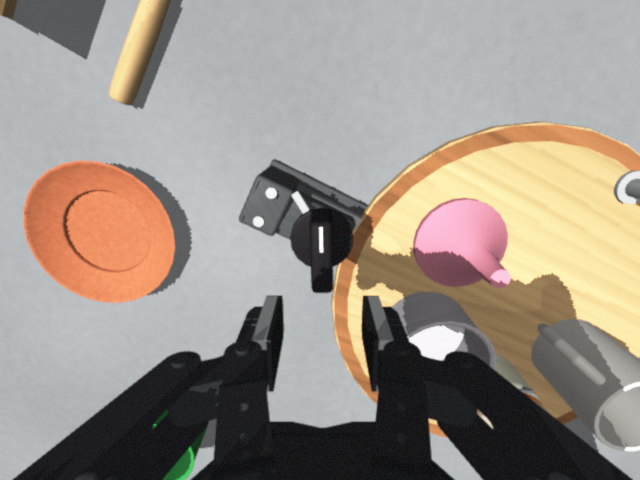

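Run:
```python
from h import *
c=get_calibration("wrist"); c.update(np.load("w6.npz"))
g=lambda a,z:p2w(c,(250+a[0]/5,160+a[1]/5),z)
an=lambda d:np.degrees(np.arctan2(d[1],d[0]))%360
print("pointer",an(g((225,165),82)-g((280,258),82)), "tip from axis",an(g((225,165),82)[:2]-[518.7,244.2]))
print("knob mark",an(g((353,333),130)-g((358,465),130)),"bar",an(g((353,310),130)-g((362,655),130)))
p=read_state()["tcp_pos"]
move_l([p[0],p[1],260],v=150)
goto_joints([1.212,0.398,0.045,1.537,-0.019,1.207,-0.051])
cv2.imwrite("pics/s9.png",snapshot("side")); im=snapshot("top"); cv2.imwrite("pics/t9.png",im)
crop(im,185,135,210,157,3.8,"pics/t9c.png"); print(read_state()["t"])
```

```text
pointer 59.62149648904913 tip from axis 58.1824016312549
knob mark 32.28770835839716 bar 31.644787820613693
35.125
```

View pics/t9c.png

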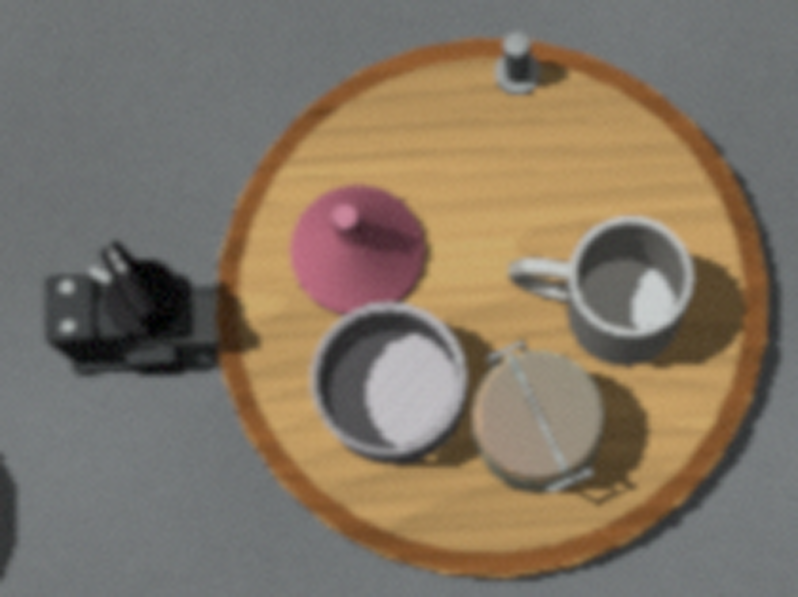

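View pics/s9.png

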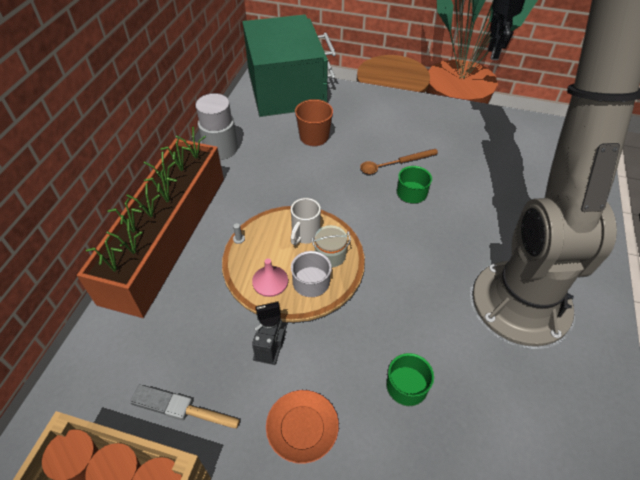

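Run:
```python
from h import *
c=get_calibration("top"); q=lambda a:(np.array(a)+0.5)/3.8+[185,135]-0.5
p=p2w(c,q((517,42)),83); d=p[:2]-[530.2,42.8]; print(p,np.hypot(*d),np.degrees(np.arctan2(d[1],d[0])))
d=np.array([518.7,244.2])-[530.2,42.8]; print(np.degrees(np.arctan2(d[1],d[0]))-100)
sign_off()
```

```text
[677.2065185   27.57111883  83.        ] 147.79321805405107 -5.914358733040088
-6.731942610448172
the job is handed in; nothing more can be done
```

I turned the lazy Susan anticlockwise until its lug was home, tightened the knob to one click, and handed the job in at about 35 s of the 67 s allowed.

- **Lug home:** I pushed the post round with the fingers loosely round it. It met a hard stop, and a second push with a 12 N limit stopped at the same place. In the final picture the post is at −5.9°, against about −6.7° expected, which is within measuring error.
- **Knob:** I turned it 153.5° clockwise in small steps.
  - The screw went tight at about 127°.
  - The torque peaked at 0.42 N m, fell, and reversed once to −0.11 N m.
  - I stopped there, released it and did not turn it back.
- **One check slightly off:** after release the knob stood 26–28° from the collar pointer by three readings, a little under the nominal 30°. The pointer had turned about 124° from its start. Its readings during holding and after release were 58–61°, so I saw no sign of the screw loosening.
- **Everything else:** in the last top and side pictures the mug, pot, jar and funnel are standing in place on the disc. The spoon, flowerpot, saucer, brush and green look-alike pots look unmoved. The arm was back at its start pose, touching nothing.

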